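# Unlatch the parts tote and hold its gate wide

## Robot

A 6-joint arm with a two-finger parallel gripper is mounted at the origin on the work surface. World frame = base frame: x ahead of the robot, y to its left, z up, the work surface at z = 0. Lengths are in m, angles in rad, forces in N, time in s.
With the tool pointing down it reaches from about 0.35 to 0.925 m from the base axis. Payload 6.4 kg.
Tool frame: the origin (TCP) lies midway between the tips of the shut fingers; the grasp point (between the pads) lies 19 mm behind it; z points along the fingers, y is the line along which they close (so a half turn about z gives the same grasp; the last joint's range is limited). The gripper opens to 94 mm and grips with 3 to 60 N. Pads are 16 mm wide; open, the fingers measure 119 mm over their backs; the gripper's body (75 mm by 177 mm) begins 78 mm behind the grasp point.
Start: joints at [-0.174, 0.245, 1.558, -0, 1.339, -0.174], TCP at [0.65, 0, 0.205] pointing down, gripper open.
Joint ranges: [-3.13, 3.13], [-1.02, 2.26], [0.13, 2.54], [-0.95, 4.09], [0.21, 2.88], [-2.74, 2.74]. Speed limits (rad/s): [2.57, 2.57, 3.14, 3.14, 3.14, 3.14].

## Interface

Orientations are given as [roll, pitch, yaw] about the fixed x, y, z axes, in that order (R = Rz(yaw) Ry(pitch) Rx(roll)).
In Python, from workcell import r gives the robot as it stands. The module is installed in compiled form; this text tells all that it offers.
- The arm moves only by the tool play_rows, never from a script. Its argument "rows" is a list of rows, each an object of numbers: "x", "y", "z": the shift along the tool's x, y, z in units of 300 mm (1.0 is 300 mm); "wx", "wy", "wz": the turn, a rotation vector about the tool's x, y, z in units of pi rad (1.0 is pi rad). In form: [{"x": .., "y": .., "z": .., "wx": .., "wy": .., "wz": ..}, ...]. A call has 1 to 8 rows; each row is the pose to reach, as a shift and turn from the pose commanded when the call began, along the tool's axes at that moment, turning the shorter way round; what a row does not reach only later rows make up. A row lasts 1/10 s, in which the tool goes at most 50 mm and 8.59 degrees, less where a joint would pass 70% of its speed; a pose out of reach is approached as far as the arm can. A call with a number of a shift or a turn outside -1 to 1 is refused whole. A call with a gripper value outside its range is refused whole. "claw" is the opening, from -1 (shut) to 1 (fully open), set as the call begins (left out, the last holds). The fingers move at their own pace and stop on an object; "grip_force" is the grip in N (left out, the last holds). Time passes only in rows, so rows that repeat a pose let the fingers close. It gives the time, the measured TCP pose, the force, the opening and the grip force at its end, in the units of the state.
- r.observe(): the state, without advancing time (a new reading comes with each control period).
- r.read_camera(name): name is "scene" or "side" or "wrist"; returns (picture, depth): 480x640x3 uint8, red, green, blue; 480x640 float32, m along the optical axis (not along the pixel's ray), 0 where there is no reading.
- r.camera_model(name): a dict with "camera_matrix" (3x3 intrinsics, pixels), "R" (3x3) and "t" (3): a world point X has camera coordinates R X + t; the wrist camera has in their place "mount" (4x4, takes a point from camera to tool coordinates, whose origin is the TCP and whose axes are the flange's). Camera axes: x right, y down, z forward; pixel columns grow to the right and rows downward; lengths in m; the calibration is good to about 2 mm. A picture is of the moment at which its call begins: read the wrist's pose just before it. camera_model takes no time and is no camera call.
- r.sign_off(): hands the job in; it is judged then, once.
Trained networks look in the newest picture that a camera, given by its name, has taken for a name from the list of things; names that differ only in an ending like _2 or _b are one class to them, and where a whole thing is asked for, a point or a joint stands for the part that bears it (a point fixed in the world has none). Each returns a list of dicts, best first, with "conf" (0 to 1); they miss things now and then, are a little off and sometimes report something else, mostly with a low value. They report only what shows in the picture. A call takes as long as a camera call.
- r.boxes_of(label, camera): "at" ([x, y, z] in m, in world coordinates, good to about 4 mm: the middle of the surface that is visible of it).
- r.cut_out(label, camera): "region" (480x640 bool, what is visible of it).
- r.mark_of(label, camera): "at" ([x, y, z] in m, in world coordinates, good to about 4 mm: a listed point, or the origin of a listed thing).
The state is a dict: "time": time; "joint_pos": joint angles; "dq": joint speeds; "effort": joint torques, N m; "eef_pos": TCP position; "orientation": TCP orientation; "ft_force": force on the tool from outside, world axes, zero at the start; "torque": the same for the moment, N m; "width": opening from 0.0 (shut) to 1.0 (fully open); "finger_force": force on a finger pad.
Only numpy, scipy, OpenCV 4.12 (cv2) and the standard library are available. Lean on these libraries where they do the work, as an engineer would, in place of code of your own. Each camera call takes 0.05 s, during which the arm holds its last target. There are 200 camera calls.

## Task

The tote on the bench must be opened so that its blue tray can be reached: squeeze the two blocks of the red catch fully together between the fingers, then squeeze the yellow catch the same way, then take the black handle and swing the orange gate past its click until it stands about square to the tote's front. The gate springs back, so finish while still gripping the handle and holding the gate wide and still. Leave the tray and the other things on the bench where they are.

Things in the scene. Friction and masses are not known exactly. Their poses are not given: they have to be found in the camera images.
- tote: pale grey plastic tote with teal rims, fixed to the bench: 270 wide (y), 210 deep (x), 118 high; open top. Origin on the bench under the middle of its front (gate) face; x points into the tote, y along the front towards the hinge end, z up. A teal header bar (top 118 above the bench) runs over the gate and carries the catches; an 8 mm high sill lies before the hinge end.
- gate_hinge (a point): point on the gate's vertical hinge axis, at bench height, with the tote's axes (x into the tote, y along the front towards the hinge end, z up). It lies 6 mm in front of the tote's front face and 115 mm to +y of its middle.
- gate_handle (a point): grip point on the gate's handle: a round black upright post, 18 mm in diameter, from 72 to 164 mm above the bench; the point is on its axis, 140 mm up. Gate closed, it lies at x = -60, y = -115 mm in gate_hinge's frame: 60 mm out from the gate's mid-plane, 115 mm along the gate. A black bracket joins post and gate below 84 mm.
- gate (a joint): gate angle, rad: 0 closed, grows as it swings out from the front (clockwise from above, about the hinge); 1.57 is square to the front, stop at 1.65. Catches block it until both are squeezed. A spring closes it (about 3 N at the handle when wide); a detent at 0.5 to 0.75 rad takes some 5 to 10 N more; let go, it slowly falls back to the detent (about 0.7).
- gate_panel: orange gate with its handle, one rigid moving part, 226 mm long, 12 thick, top edge 92 above the bench. Origin on the hinge axis at bench height; axes as gate_hinge when closed, turning with the gate.
- red_squeeze (a point): middle of the red catch (squeezed first) in its squeezed state, 148 mm above the bench, axes as the tote's. Two upright red blocks side by side along y, 20 mm (x) by 12 (y), from 123 to 163 mm up: fixed lug, outer face 18 mm to -y of the point; sliding tab with steel claw, outer face 32 mm to +y, 18 when squeezed. Over both: 50, squeezed 36 mm. Catches 120 mm apart, either way round.
- red_catch (a joint): travel of the red catch's tab towards its lug: 0 closed, 0.014 m fully squeezed; the gate is free of it above about 0.011. Takes about 5 N to move, has no return spring and stays where it is left.
- red_lug: the fixed lug of the red catch (20 x 12 x 40 mm block), origin at the middle of its foot, axes as the tote's.
- yellow_squeeze (a point): middle of the yellow catch (squeezed second) in its squeezed state, 148 mm above the bench, axes as the tote's. Two upright yellow blocks side by side along y, 20 mm (x) by 12 (y), from 123 to 163 mm up: fixed lug, outer face 18 mm to -y of the point; sliding tab with steel claw, outer face 32 mm to +y, 18 when squeezed. Over both: 50, squeezed 36 mm. Catches 120 mm apart, either way round.
- yellow_catch (a joint): travel of the yellow catch's tab towards its lug: 0 closed, 0.014 m fully squeezed; the gate is free of it above about 0.011. Takes about 5 N to move, has no return spring and stays where it is left.
- yellow_lug: the fixed lug of the yellow catch (20 x 12 x 40 mm block), origin at the middle of its foot, axes as the tote's.
- tape_measure: red and black tape measure, 70 x 40 x 64 mm, origin at the middle of its underside; a bystander to be left alone.
- glue_bottle: white glue bottle, 56 mm across, 160 mm tall, standing, origin at the middle of its underside; a bystander to be left alone.
- wrench: steel wrench lying flat, about 170 mm long, origin near its middle on the bench; a bystander to be left alone.
- hammer: hammer lying on its side, about 260 mm long, origin near its middle on the bench; a bystander to be left alone.
- pencil: flat yellow carpenter's pencil, 175 x 14 x 8 mm, origin at the middle of its underside; a bystander to be left alone.
- offcut: pale wooden offcut, 60 x 150 x 12 mm, origin at the middle of its underside; a bystander to be left alone.
- parts_tray: blue compartment tray, 130 x 200 x 45 mm, inside the tote, origin at the middle of its underside; a bystander to be left alone.

How it is judged:
On the way, in this order (a step that is already met when the one before it is completed fails the run):
1. the red catch is squeezed shut between the fingers, with the yellow one still closed (value of joint red_catch above 0.011 m and value of joint yellow_catch below 0.005 m and contact force between the fingers and red_lug above 0.5 N), for 0.1 s.
2. then the yellow catch is squeezed between the fingers (value of joint yellow_catch above 0.011 m and contact force between the fingers and yellow_lug above 0.5 N), for 0.1 s.
3. the gate is swung past its detent (value of joint gate above 0.95 rad), for 0.1 s.
At the end, for the whole second after the job is handed in: The gate stands open between 1.35 and 1.7 rad (77 to 97 degrees) and is still (under 0.1 rad/s), held by the fingers (over 1.5 N on the gate, grasp point within 50 mm of the handle's grip point, no bystander touching the gate); both catches are still released (over 11 mm); through the last second (value of joint gate between 1.35 and 1.7 rad and velocity of joint gate between -0.1 and 0.1 rad/s and contact force between the fingers and gate_panel above 1.5 N and distance between the grasp point and gate_handle below 0.05 m and value of joint each of red_catch, yellow_catch above 0.011 m and contact force between gate_panel and tape_measure below 0.3 N and contact force between gate_panel and glue_bottle below 0.3 N and contact force between gate_panel and wrench below 0.3 N and contact force between gate_panel and hammer below 0.3 N and contact force between gate_panel and pencil below 0.3 N and contact force between gate_panel and offcut below 0.3 N and contact force between gate_panel and parts_tray below 0.3 N); the arm keeps its last pose, push and grip.
It fails at once if the yellow catch is released before the red one (value of joint yellow_catch above 0.008 m and value of joint red_catch below 0.01 m).
It fails at once if a bystander is moved more than 3 cm (distance of any of tape_measure, glue_bottle, wrench, hammer, pencil, offcut, parts_tray from where it was at the start of the episode above 0.03 m).
It also fails if it takes over 54 s, if anything falls off the work surface, if the arm or the gripper's body presses on something with over 40 N, if the wrist force passes 120 N, or if a joint passes its speed limit or range.

## Working session

There is one attempt and no reset: what is moved stays moved. The work goes in short steps, Python scripts to look and compute and a tool call to move; the robot and the scene stay as the last step left them, time stands still between calls to the robot, and variables do not carry over. Pictures are saved under pics/ and viewed, at most 10 in all, crops included, and the job is handed in when it is done.

Besides the shell and the picture viewer there is one more tool, called after "Call:" in YAML: its name, and indented under it one key for each argument. play_rows: Moves the arm, as the interface text tells. Shifts and turns lie within -1 to 1; 1 stands for 300 mm of shift or pi rad of turn. Its arguments: {"type":"object","properties":{"rows":{"type":"array"},"claw":{"type":"number"},"grip_force":{"type":"number"}},"required":["rows"]}

```bash
mkdir -p pics; python3 - <<'E'
from workcell import r
import cv2,numpy as np
o=r.observe(); print({k:np.round(v,3) for k,v in o.items()})
for c in ["scene","side"]:
    p,d=r.read_camera(c); cv2.imwrite(f"pics/{c}0.png",p[:,:,::-1])
    for n in ["tote","gate_hinge","gate_handle","red_squeeze","yellow_squeeze","red_lug","yellow_lug","glue_bottle","tape_measure","hammer","wrench","offcut","pencil"]:
        print(c,n,[(np.round(x["at"],3).tolist(),round(x["conf"],2)) for x in r.mark_of(n,c)[:2]])
E
```

```text
{'time': np.float64(0.0), 'joint_pos': array([-0.174,  0.246,  1.559, -0.   ,  1.339, -0.174]), 'dq': array([-0.   , -0.001, -0.001, -0.   , -0.   , -0.002]), 'effort': array([ 1.0000e-03, -4.1584e+01, -3.1460e+01,  6.8000e-02,  3.3000e-02,
       -0.0000e+00]), 'eef_pos': array([0.649, 0.   , 0.204]), 'orientation': array([-3.14 , -0.   ,  1.571]), 'ft_force': array([-0.621, -0.397, -0.327]), 'torque': array([0.013, 0.013, 0.002]), 'finger_force': np.float64(0.0), 'width': np.float64(1.0)}
scene tote [([0.645, 0.024, -0.004], 0.92), ([0.39, -0.195, -0.0], 0.21)]
scene gate_hinge [([0.607, 0.135, -0.0], 0.68)]
scene gate_handle [([0.578, 0.007, 0.143], 0.91)]
scene red_squeeze [([0.647, 0.076, 0.146], 0.84)]
scene yellow_squeeze [([0.675, -0.036, 0.15], 0.95), ([0.766, 0.042, 0.006], 0.24)]
scene red_lug [([0.645, 0.069, 0.125], 0.51)]
scene yellow_lug [([0.681, -0.05, 0.124], 0.48), ([0.607, 0.133, 0.001], 0.44)]
scene glue_bottle [([0.622, 0.391, 0.0], 0.5)]
scene tape_measure [([0.451, 0.403, -0.001], 0.89)]
scene hammer [([0.549, -0.45, -0.002], 0.59)]
scene wrench [([0.361, -0.331, -0.002], 0.64)]
scene offcut [([0.356, 0.299, -0.003], 0.61)]
scene pencil [([0.388, -0.195, 0.001], 0.78)]
side tote [([0.646, 0.026, -0.002], 0.77), ([0.644, 0.075, 0.147], 0.57)]
side gate_hinge [([0.608, 0.132, 0.002], 0.92)]
side gate_handle []
side red_squeeze [([0.64, 0.078, 0.147], 0.87)]
side yellow_squeeze [([0.675, -0.038, 0.147], 0.85)]
side red_lug [([0.647, 0.069, 0.123], 0.58), ([0.68, -0.05, 0.123], 0.4)]
side yellow_lug [([0.679, -0.049, 0.122], 0.6)]
side glue_bottle [([0.621, 0.395, -0.001], 0.58)]
side tape_measure [([0.447, 0.4, 0.001], 0.57), ([0.622, 0.394, 0.001], 0.35)]
side hammer [([0.553, -0.452, 0.001], 0.75), ([0.673, -0.038, 0.145], 0.23)]
side wrench [([0.364, -0.337, -0.001], 0.62)]
side offcut [([0.353, 0.3, -0.008], 0.85), ([0.447, 0.402, 0.001], 0.23)]
side pencil [([0.383, -0.198, 0.001], 0.65)]
```

View pics/scene0.png

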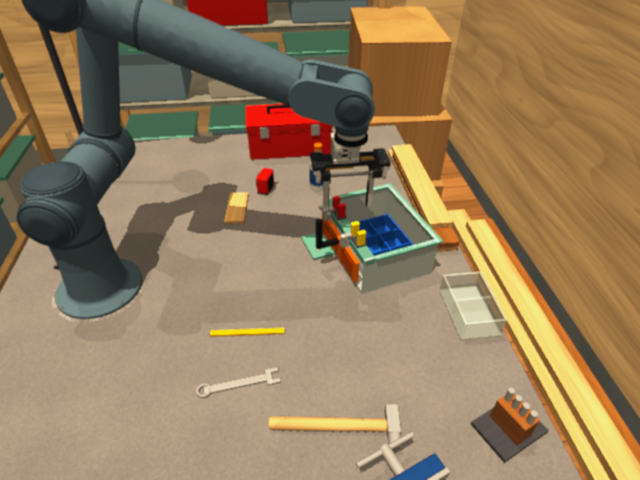

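```bash
cat > h.py <<'E'
from workcell import r
import numpy as np
from scipy.spatial.transform import Rotation as R
YAW=np.radians(15.6)
def to(p,yaw=None):
    "rows numbers from present measured pose to world p (tool down, closing along tote y)"
    o=r.observe(); A=R.from_euler('xyz',o["orientation"])
    d=A.inv().apply(np.array(p)-o["eef_pos"])
    B=R.from_euler('xyz',[np.pi,0,YAW if yaw is None else yaw])
    B2=B*R.from_euler('z',np.pi)
    for X in (B,B2): print("shift",np.round(d/.3,3),"turn",np.round((A.inv()*X).as_rotvec()/np.pi,3))
E
python3 -c "
from h import *
to([.643,.078,.215]); print(r.observe()['eef_pos'],r.camera_model('wrist')['mount'])"
```

```text
shift [ 0.26  -0.023 -0.032] turn [-0.     0.     0.413]
shift [ 0.26  -0.023 -0.032] turn [-0.    -0.    -0.587]
[6.50006829e-01 2.09154576e-05 2.05412321e-01] [[ 2.05072036e-04 -9.60551171e-01 -2.78103228e-01  8.03697239e-02]
 [ 9.99999888e-01  3.15522783e-04 -3.52400679e-04 -1.12995274e-03]
 [ 4.26246789e-04 -2.78103125e-01  9.60551128e-01 -1.79565173e-01]
 [ 0.00000000e+00  0.00000000e+00  0.00000000e+00  1.00000000e+00]]
```

The scene shows the black post at about (320,234), the yellow catch at (357,232) and the red one at (340,207), with the space around the handle free. This matches what the networks reported. I'll move above the red catch.

Call:
play_rows:
  rows:
    - {"z": -0.07}
    - {"x": 0.1, "y": -0.01, "z": -0.07, "wz": 0.1}
    - {"x": 0.2, "y": -0.02, "z": -0.07, "wz": 0.2}
    - {"x": 0.26, "y": -0.023, "z": -0.07, "wz": 0.413}
    - {"x": 0.26, "y": -0.023, "z": -0.07, "wz": 0.413}
    - {"x": 0.26, "y": -0.023, "z": -0.07, "wz": 0.413}
    - {"x": 0.26, "y": -0.023, "z": -0.07, "wz": 0.413}
    - {"x": 0.26, "y": -0.023, "z": -0.07, "wz": 0.413}
  claw: 1
  grip_force: 25

```text
invalid input at $.rows[0]: expected keys x, y, z, wx, wy, wz
```

Call:
play_rows:
  rows:
    - {"wz": 0.04}
    - {"wz": 0.04}

```text
invalid input at $.rows[0]: expected keys x, y, z, wx, wy, wz
```

```bash
python3 - <<'E'
from h import *
import cv2
p,d=r.read_camera("wrist"); cv2.imwrite("pics/w1.png",p[:,:,::-1])
for c in ("wrist","scene","side"):
    if c!="wrist": r.read_camera(c)
    for n in ["red_squeeze","yellow_squeeze","red_lug","yellow_lug","gate_handle"]:
        print(c,n,[(np.round(x["at"],3).tolist(),round(x["conf"],2)) for x in r.mark_of(n,c)[:1]])
print(r.observe()["eef_pos"],r.observe()["orientation"],r.observe()["joint_pos"])
to([.643,.078,.135])
E
```

```text
wrist red_squeeze [([0.644, 0.082, 0.147], 0.62)]
wrist yellow_squeeze [([0.674, -0.04, 0.149], 0.7)]
wrist red_lug [([0.65, 0.065, 0.127], 0.72)]
wrist yellow_lug [([0.681, -0.048, 0.125], 0.9)]
wrist gate_handle [([0.576, 0.007, 0.138], 0.55)]
scene red_squeeze [([0.648, 0.075, 0.146], 0.86)]
scene yellow_squeeze [([0.673, -0.038, 0.15], 0.57)]
scene red_lug [([0.645, 0.023, -0.0], 0.71)]
scene yellow_lug [([0.681, -0.05, 0.124], 0.4)]
scene gate_handle [([0.578, 0.007, 0.144], 0.56)]
side red_squeeze [([0.643, 0.075, 0.147], 0.71)]
side yellow_squeeze [([0.676, -0.04, 0.144], 0.56)]
side red_lug [([0.647, 0.065, 0.126], 0.55)]
side yellow_lug [([0.679, -0.048, 0.125], 0.76)]
side gate_handle [([0.582, 0.009, 0.142], 0.92)]
[ 6.49999111e-01 -1.55530084e-06  2.05436524e-01] [-3.14152486e+00 -2.25713818e-06  1.57079213e+00] [-1.74107562e-01  2.45127827e-01  1.55780170e+00 -9.78201522e-06
  1.33873028e+00 -1.74101114e-01]
shift [ 0.26  -0.023  0.235] turn [-0.     0.     0.413]
shift [ 0.26  -0.023  0.235] turn [-0.    -0.    -0.587]
```

View pics/w1.png

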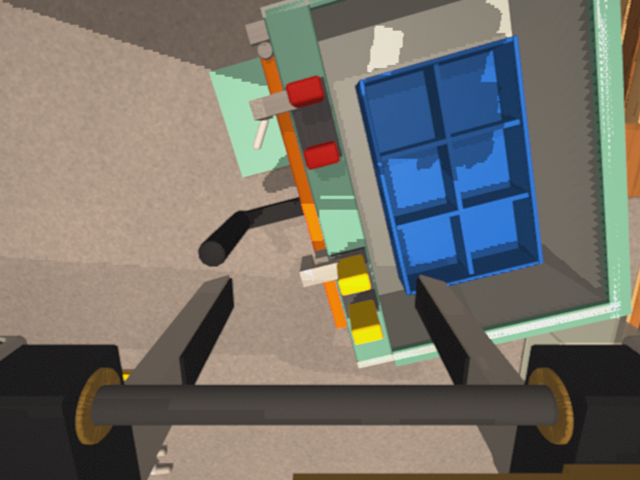

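The wrist view shows the red tab at (305,92), its lug at (322,155), and the yellow blocks at (353,275) and (365,322). The positions agree. The rows need all six keys, so I'll resend the move.

Call:
play_rows:
  rows:
    - {"x": 0, "y": 0, "z": -0.07, "wx": 0, "wy": 0, "wz": 0.03}
    - {"x": 0.1, "y": -0.01, "z": -0.07, "wx": 0, "wy": 0, "wz": 0.08}
    - {"x": 0.2, "y": -0.02, "z": -0.07, "wx": 0, "wy": 0, "wz": 0.13}
    - {"x": 0.26, "y": -0.02, "z": -0.07, "wx": 0, "wy": 0, "wz": 0.413}
    - {"x": 0.26, "y": -0.02, "z": -0.07, "wx": 0, "wy": 0, "wz": 0.413}
    - {"x": 0.26, "y": -0.02, "z": -0.07, "wx": 0, "wy": 0, "wz": 0.413}
    - {"x": 0.26, "y": -0.02, "z": -0.07, "wx": 0, "wy": 0, "wz": 0.413}
    - {"x": 0.26, "y": -0.02, "z": -0.07, "wx": 0, "wy": 0, "wz": 0.413}
  claw: 1
  grip_force: 25

```text
time: 3.1
eef_pos: [0.644, 0.0781, 0.2264]
orientation: [-3.142, 0.0, 0.421]
ft_force: [-0.3, -0.3, -1.1]
width: 1.003
finger_force: 0.0
```

```bash
python3 - <<'E'
from h import *
to([.644,.078,.135]);print(r.observe()["eef_pos"],r.observe()["joint_pos"])
E
```

```text
shift [-0.     0.     0.305] turn [0.    0.    0.047]
shift [-0.     0.     0.305] turn [-0.     0.    -0.953]
[0.643971   0.07814633 0.22644223] [-5.36925161e-02  2.25817499e-01  1.54182252e+00 -2.35777902e-05
  1.37400314e+00  1.09650331e+00]
```

Turning, then down over the red catch and squeezing.

Call:
play_rows:
  rows:
    - {"x": 0, "y": 0, "z": 0, "wx": 0, "wy": 0, "wz": 0.047}
    - {"x": 0, "y": 0, "z": 0.1, "wx": 0, "wy": 0, "wz": 0.047}
    - {"x": 0, "y": 0, "z": 0.2, "wx": 0, "wy": 0, "wz": 0.047}
    - {"x": 0, "y": 0, "z": 0.26, "wx": 0, "wy": 0, "wz": 0.047}
    - {"x": 0, "y": 0, "z": 0.3, "wx": 0, "wy": 0, "wz": 0.047}
    - {"x": 0, "y": 0, "z": 0.3, "wx": 0, "wy": 0, "wz": 0.047}
  claw: 1

```text
time: 3.7
eef_pos: [0.6429, 0.078, 0.1345]
orientation: [-3.14, 0.003, 0.279]
ft_force: [-0.3, -0.2, -0.3]
width: 0.999
finger_force: 0.0
```

Call:
play_rows:
  rows:
    - {"x": 0, "y": 0, "z": 0, "wx": 0, "wy": 0, "wz": 0}
    - {"x": 0, "y": 0, "z": 0, "wx": 0, "wy": 0, "wz": 0}
    - {"x": 0, "y": 0, "z": 0, "wx": 0, "wy": 0, "wz": 0}
    - {"x": 0, "y": 0, "z": 0, "wx": 0, "wy": 0, "wz": 0}
    - {"x": 0, "y": 0, "z": 0, "wx": 0, "wy": 0, "wz": 0}
    - {"x": 0, "y": 0, "z": 0, "wx": 0, "wy": 0, "wz": 0}
    - {"x": 0, "y": 0, "z": 0, "wx": 0, "wy": 0, "wz": 0}
    - {"x": 0, "y": 0, "z": 0, "wx": 0, "wy": 0, "wz": 0}
  claw: -1

```text
time: 4.5
eef_pos: [0.6445, 0.077, 0.1369]
orientation: [3.139, -0.0, 0.279]
ft_force: [0.7, -4.8, 1.4]
width: 0.38
finger_force: 25.0
```

Call:
play_rows:
  rows:
    - {"x": 0, "y": 0, "z": 0, "wx": 0, "wy": 0, "wz": 0}
    - {"x": 0, "y": 0, "z": 0, "wx": 0, "wy": 0, "wz": 0}
    - {"x": 0, "y": 0, "z": 0, "wx": 0, "wy": 0, "wz": 0}

```text
time: 4.8
eef_pos: [0.6445, 0.077, 0.1369]
orientation: [3.14, -0.001, 0.278]
ft_force: [-0.1, -6.2, 3.5]
width: 0.378
finger_force: 25.0
```

Red is squeezed: the opening is 35.5 mm. Next I'll open, lift, and go 120 mm along the tool's +y to the yellow catch.

Call:
play_rows:
  rows:
    - {"x": 0, "y": 0, "z": 0, "wx": 0, "wy": 0, "wz": 0}
    - {"x": 0, "y": 0, "z": 0, "wx": 0, "wy": 0, "wz": 0}
    - {"x": 0, "y": 0, "z": 0, "wx": 0, "wy": 0, "wz": 0}
    - {"x": 0, "y": 0, "z": 0, "wx": 0, "wy": 0, "wz": 0}
    - {"x": 0, "y": 0, "z": 0, "wx": 0, "wy": 0, "wz": 0}
    - {"x": 0, "y": 0, "z": -0.1, "wx": 0, "wy": 0, "wz": 0}
    - {"x": 0, "y": 0, "z": -0.2, "wx": 0, "wy": 0, "wz": 0}
    - {"x": 0, "y": 0, "z": -0.25, "wx": 0, "wy": 0, "wz": 0}
  claw: 1

```text
time: 5.6
eef_pos: [0.6453, 0.0781, 0.2146]
orientation: [3.14, -0.004, 0.279]
ft_force: [-0.3, 0.0, 0.4]
width: 0.992
finger_force: 0.0
```

```bash
python3 - <<'E'
from h import *
print(r.observe()["width"],r.observe()["eef_pos"]);to([.6755,-.038,.136])
for c in ("scene","side","wrist"):
    p,_=r.read_camera(c)
    if c=="wrist":
        import cv2; cv2.imwrite("pics/w2.png",p[:,:,::-1])
    for n in ["yellow_squeeze","gate_handle","gate_hinge"]:
        print(c,n,[(np.round(x["at"],3).tolist(),round(x["conf"],2)) for x in r.mark_of(n,c)[:1]])
E
```

```text
0.9922313138563248 [0.64525389 0.07810813 0.2145517 ]
shift [-0.011  0.4    0.262] turn [ 0.    -0.001  0.002]
shift [-0.011  0.4    0.262] turn [ 0.002  0.001 -0.998]
scene yellow_squeeze [([0.674, -0.038, 0.15], 0.56)]
scene gate_handle []
scene gate_hinge [([0.606, 0.135, -0.0], 0.7)]
side yellow_squeeze [([0.676, -0.038, 0.145], 0.83)]
side gate_handle [([0.64, 0.078, 0.145], 0.64)]
side gate_hinge [([0.61, 0.131, 0.001], 0.94)]
wrist yellow_squeeze [([0.671, -0.036, 0.148], 0.78)]
wrist gate_handle [([0.578, 0.006, 0.137], 0.87)]
wrist gate_hinge [([0.614, 0.135, 0.001], 0.62)]
```

View pics/w2.png

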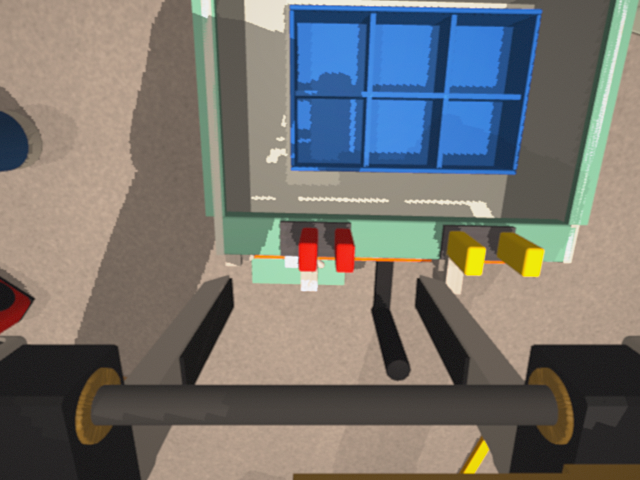

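The red blocks at (310,250) and (345,250) are now close together. The yellow ones at (467,253) and (520,255) are still apart. On to yellow.

Call:
play_rows:
  rows:
    - {"x": 0, "y": 0.13, "z": 0, "wx": 0, "wy": 0, "wz": 0}
    - {"x": 0, "y": 0.27, "z": 0, "wx": 0, "wy": 0, "wz": 0}
    - {"x": -0.005, "y": 0.4, "z": 0, "wx": 0, "wy": 0, "wz": 0}
    - {"x": -0.005, "y": 0.4, "z": 0.05, "wx": 0, "wy": 0, "wz": 0}
    - {"x": -0.005, "y": 0.4, "z": 0.15, "wx": 0, "wy": 0, "wz": 0}
    - {"x": -0.005, "y": 0.4, "z": 0.22, "wx": 0, "wy": 0, "wz": 0}
    - {"x": -0.005, "y": 0.4, "z": 0.25, "wx": 0, "wy": 0, "wz": 0}
    - {"x": -0.005, "y": 0.4, "z": 0.25, "wx": 0, "wy": 0, "wz": 0}
  claw: 1

```text
time: 7.0
eef_pos: [0.6744, -0.0369, 0.1344]
orientation: [-3.14, 0.003, 0.279]
ft_force: [0.0, -0.2, 0.0]
width: 1.0
finger_force: 0.0
```

Call:
play_rows:
  rows:
    - {"x": 0, "y": 0, "z": 0, "wx": 0, "wy": 0, "wz": 0}
    - {"x": 0, "y": 0, "z": 0, "wx": 0, "wy": 0, "wz": 0}
    - {"x": 0, "y": 0, "z": 0, "wx": 0, "wy": 0, "wz": 0}
    - {"x": 0, "y": 0, "z": 0, "wx": 0, "wy": 0, "wz": 0}
    - {"x": 0, "y": 0, "z": 0, "wx": 0, "wy": 0, "wz": 0}
    - {"x": 0, "y": 0, "z": 0, "wx": 0, "wy": 0, "wz": 0}
    - {"x": 0, "y": 0, "z": 0, "wx": 0, "wy": 0, "wz": 0}
    - {"x": 0, "y": 0, "z": 0, "wx": 0, "wy": 0, "wz": 0}
  claw: -1

```text
time: 7.8
eef_pos: [0.6761, -0.0388, 0.137]
orientation: [3.139, -0.001, 0.279]
ft_force: [0.6, -4.0, 1.4]
width: 0.378
finger_force: 25.0
```

Call:
play_rows:
  rows:
    - {"x": 0, "y": 0, "z": 0, "wx": 0, "wy": 0, "wz": 0}
    - {"x": 0, "y": 0, "z": 0, "wx": 0, "wy": 0, "wz": 0}
    - {"x": 0, "y": 0, "z": 0, "wx": 0, "wy": 0, "wz": 0}

```text
time: 8.1
eef_pos: [0.6761, -0.0388, 0.137]
orientation: [3.14, -0.001, 0.278]
ft_force: [0.5, -5.8, 2.7]
width: 0.379
finger_force: 25.0
```

Yellow is squeezed. Lifting, then moving over the handle.

Call:
play_rows:
  rows:
    - {"x": 0, "y": 0, "z": 0, "wx": 0, "wy": 0, "wz": 0}
    - {"x": 0, "y": 0, "z": 0, "wx": 0, "wy": 0, "wz": 0}
    - {"x": 0, "y": 0, "z": 0, "wx": 0, "wy": 0, "wz": 0}
    - {"x": 0, "y": 0, "z": 0, "wx": 0, "wy": 0, "wz": 0}
    - {"x": 0, "y": 0, "z": 0, "wx": 0, "wy": 0, "wz": 0}
    - {"x": 0, "y": 0, "z": -0.1, "wx": 0, "wy": 0, "wz": 0}
    - {"x": 0, "y": 0, "z": -0.2, "wx": 0, "wy": 0, "wz": 0}
    - {"x": 0, "y": 0, "z": -0.26, "wx": 0, "wy": 0, "wz": 0}
  claw: 1

```text
time: 8.9
eef_pos: [0.6765, -0.0378, 0.2173]
orientation: [3.14, -0.003, 0.279]
ft_force: [-0.2, -0.2, 0.3]
width: 0.991
finger_force: 0.0
```

Call:
play_rows:
  rows:
    - {"x": -0.09, "y": -0.08, "z": 0, "wx": 0, "wy": 0, "wz": 0}
    - {"x": -0.18, "y": -0.15, "z": 0, "wx": 0, "wy": 0, "wz": 0}
    - {"x": -0.27, "y": -0.228, "z": 0, "wx": 0, "wy": 0, "wz": 0}
    - {"x": -0.27, "y": -0.228, "z": 0, "wx": 0, "wy": 0, "wz": 0}

```text
time: 9.3
eef_pos: [0.5756, 0.0075, 0.2134]
orientation: [-3.14, 0.003, 0.281]
ft_force: [0.4, -0.4, -0.6]
width: 0.997
finger_force: 0.0
```

```bash
python3 - <<'E'
from h import *
import cv2
p,_=r.read_camera("wrist"); cv2.imwrite("pics/w3.png",p[:,:,::-1])
for c in ("wrist","side","scene"):
    if c!="wrist": r.read_camera(c)
    for n in ["gate_handle","red_squeeze"]:
        print(c,n,[(np.round(x["at"],3).tolist(),round(x["conf"],2)) for x in r.mark_of(n,c)[:1]])
print(r.observe()["eef_pos"]);to([.5785,.007,.121])
E
```

```text
wrist gate_handle [([0.576, 0.003, 0.138], 0.68)]
wrist red_squeeze [([0.644, 0.082, 0.148], 0.65)]
side gate_handle [([0.583, 0.006, 0.141], 0.97)]
side red_squeeze [([0.642, 0.075, 0.15], 0.7)]
scene gate_handle [([0.58, 0.006, 0.144], 0.84)]
scene red_squeeze [([0.649, 0.075, 0.145], 0.76)]
[0.57945689 0.00530087 0.21436178]
shift [-0.001 -0.006  0.311] turn [0.    0.    0.002]
shift [-0.001 -0.006  0.311] turn [-0.     0.    -0.998]
```

View pics/w3.png

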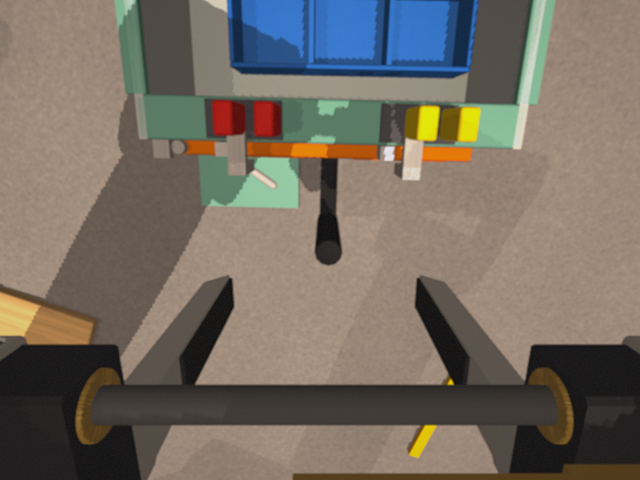

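The post at (328,250) is centred between the fingers (middle about 325), and both catches look closed up. Descending and gripping.

Call:
play_rows:
  rows:
    - {"x": 0, "y": 0, "z": 0.1, "wx": 0, "wy": 0, "wz": 0}
    - {"x": 0, "y": 0, "z": 0.2, "wx": 0, "wy": 0, "wz": 0}
    - {"x": 0, "y": 0, "z": 0.29, "wx": 0, "wy": 0, "wz": 0}
    - {"x": 0, "y": 0, "z": 0.3, "wx": 0, "wy": 0, "wz": 0}

```text
time: 10.15
eef_pos: [0.5764, 0.006, 0.1204]
orientation: [-3.138, 0.007, 0.279]
ft_force: [-0.1, 0.1, -0.6]
width: 1.001
finger_force: 0.0
```

Call:
play_rows:
  rows:
    - {"x": 0, "y": 0, "z": 0, "wx": 0, "wy": 0, "wz": 0}
    - {"x": 0, "y": 0, "z": 0, "wx": 0, "wy": 0, "wz": 0}
    - {"x": 0, "y": 0, "z": 0, "wx": 0, "wy": 0, "wz": 0}
    - {"x": 0, "y": 0, "z": 0, "wx": 0, "wy": 0, "wz": 0}
    - {"x": 0, "y": 0, "z": 0, "wx": 0, "wy": 0, "wz": 0}
    - {"x": 0, "y": 0, "z": 0, "wx": 0, "wy": 0, "wz": 0}
    - {"x": 0, "y": 0, "z": 0, "wx": 0, "wy": 0, "wz": 0}
    - {"x": 0, "y": 0, "z": 0, "wx": 0, "wy": 0, "wz": 0}
  claw: -1
  grip_force: 45

```text
time: 10.95
eef_pos: [0.5789, 0.0057, 0.1245]
orientation: [-3.142, 0.0, 0.279]
ft_force: [-0.2, 0.0, 1.0]
width: 0.359
finger_force: 0.0
```

Call:
play_rows:
  rows:
    - {"x": 0, "y": 0, "z": 0, "wx": 0, "wy": 0, "wz": 0}
    - {"x": 0, "y": 0, "z": 0, "wx": 0, "wy": 0, "wz": 0}
    - {"x": 0, "y": 0, "z": 0, "wx": 0, "wy": 0, "wz": 0}

```text
time: 11.25
eef_pos: [0.5789, 0.0061, 0.1244]
orientation: [-3.141, -0.0, 0.279]
ft_force: [0.1, 2.0, 0.2]
width: 0.186
finger_force: 45.0
```

```bash
python3 - <<'E'
from h import *
o=r.observe(); print(o["eef_pos"],o["ft_force"])
# arc in tool axes (x=tote x, y=-tote y), units of 300 mm
for t in np.arange(0,1.56,.1):
    x=-.06*np.cos(t)-.115*np.sin(t)+.06; y=.06*np.sin(t)-.115*np.cos(t)+.115
    print(round(t,2),np.round([x/.3,-y/.3],3))
E
```

```text
[0.57886474 0.00608427 0.12439029] [0.07056839 2.04470549 0.21940451]
0.0 [ 0. -0.]
0.1 [-0.037 -0.022]
0.2 [-0.072 -0.047]
0.3 [-0.104 -0.076]
0.4 [-0.133 -0.108]
0.5 [-0.159 -0.143]
0.6 [-0.182 -0.18 ]
0.7 [-0.2   -0.219]
0.8 [-0.214 -0.26 ]
0.9 [-0.225 -0.302]
1.0 [-0.231 -0.345]
1.1 [-0.232 -0.388]
1.2 [-0.23  -0.431]
1.3 [-0.223 -0.474]
1.4 [-0.212 -0.515]
1.5 [-0.197 -0.556]
```

Gripped (17.5 mm). Swinging along the arc, first to 0.4 rad.

Call:
play_rows:
  rows:
    - {"x": -0.018, "y": -0.011, "z": 0, "wx": 0, "wy": 0, "wz": 0}
    - {"x": -0.037, "y": -0.022, "z": 0, "wx": 0, "wy": 0, "wz": 0}
    - {"x": -0.055, "y": -0.034, "z": 0, "wx": 0, "wy": 0, "wz": 0}
    - {"x": -0.072, "y": -0.047, "z": 0, "wx": 0, "wy": 0, "wz": 0}
    - {"x": -0.088, "y": -0.061, "z": 0, "wx": 0, "wy": 0, "wz": 0}
    - {"x": -0.104, "y": -0.076, "z": 0, "wx": 0, "wy": 0, "wz": 0}
    - {"x": -0.119, "y": -0.092, "z": 0, "wx": 0, "wy": 0, "wz": 0}
    - {"x": -0.133, "y": -0.108, "z": 0, "wx": 0, "wy": 0, "wz": 0}

```text
time: 12.05
eef_pos: [0.5308, 0.025, 0.1243]
orientation: [3.14, 0.002, 0.279]
ft_force: [2.1, -5.5, -3.2]
width: 0.184
finger_force: 45.0
```

Call:
play_rows:
  rows:
    - {"x": -0.026, "y": -0.035, "z": 0, "wx": 0, "wy": 0, "wz": 0}
    - {"x": -0.049, "y": -0.072, "z": 0, "wx": 0, "wy": 0, "wz": 0}
    - {"x": -0.067, "y": -0.111, "z": 0, "wx": 0, "wy": 0, "wz": 0}
    - {"x": -0.081, "y": -0.152, "z": 0, "wx": 0, "wy": 0, "wz": 0}
    - {"x": -0.092, "y": -0.194, "z": 0, "wx": 0, "wy": 0, "wz": 0}
    - {"x": -0.098, "y": -0.237, "z": 0, "wx": 0, "wy": 0, "wz": 0}
    - {"x": -0.099, "y": -0.28, "z": 0, "wx": 0, "wy": 0, "wz": 0}
    - {"x": -0.097, "y": -0.323, "z": 0, "wx": 0, "wy": 0, "wz": 0}

```text
time: 12.85
eef_pos: [0.4699, 0.1088, 0.1242]
orientation: [3.14, 0.02, 0.28]
ft_force: [-22.8, -11.7, 17.5]
width: 0.157
finger_force: 46.9
```

Call:
play_rows:
  rows:
    - {"x": 0.007, "y": -0.043, "z": 0, "wx": 0, "wy": 0, "wz": 0}
    - {"x": 0.018, "y": -0.084, "z": 0, "wx": 0, "wy": 0, "wz": 0}
    - {"x": 0.033, "y": -0.125, "z": 0, "wx": 0, "wy": 0, "wz": 0}
    - {"x": 0.036, "y": -0.131, "z": 0, "wx": 0, "wy": 0, "wz": 0}
    - {"x": 0.036, "y": -0.131, "z": 0, "wx": 0, "wy": 0, "wz": 0}
    - {"x": 0.036, "y": -0.131, "z": 0, "wx": 0, "wy": 0, "wz": 0}

```text
time: 13.45
eef_pos: [0.4678, 0.1531, 0.124]
orientation: [-3.135, 0.022, 0.281]
ft_force: [-29.6, 1.3, 21.8]
width: 0.11
finger_force: 44.9
```

```bash
python3 - <<'E'
from h import *
import cv2
for c in ("scene","side","wrist"):
    p,_=r.read_camera(c); cv2.imwrite(f"pics/{c}4.png",p[:,:,::-1])
    for n in ["gate_handle","gate_hinge","red_squeeze","red_lug"]:
        print(c,n,[(np.round(x["at"],3).tolist(),round(x["conf"],2)) for x in r.mark_of(n,c)[:1]])
o=r.observe();print(o["eef_pos"],o["ft_force"],o["width"],o["finger_force"],o["time"])
for h in ([.608,.1335],[.606,.133],[.611,.1335]):
    v=R.from_euler('z',-YAW).apply(np.r_[o["eef_pos"][:2]-h,0])
    a=np.arctan2(v[1],v[0]); print(v, (np.arctan2(-.115,-.06)-a)%(2*np.pi))
E
```

```text
scene gate_handle [([0.622, 0.394, 0.001], 0.59)]
scene gate_hinge [([0.607, 0.133, 0.0], 0.94)]
scene red_squeeze [([0.647, 0.072, 0.145], 0.8)]
scene red_lug [([0.645, 0.068, 0.124], 0.54)]
side gate_handle [([0.482, 0.158, 0.14], 0.68)]
side gate_hinge [([0.609, 0.131, 0.004], 0.95)]
side red_squeeze [([0.643, 0.076, 0.146], 0.95)]
side red_lug [([0.65, 0.068, 0.124], 0.69)]
wrist gate_handle [([0.476, 0.157, 0.136], 0.76)]
wrist gate_hinge [([0.612, 0.136, 0.001], 0.79)]
wrist red_squeeze []
wrist red_lug []
[0.46776075 0.15295002 0.12395323] [-30.21925808   1.34927712  21.06361606] 0.11155624458592535 44.89610105752945 14.2
[-0.1298427   0.05644665  0.        ] 1.4999929922611432
[-0.12778192  0.05639039  0.        ] 1.5055060535219793
[-0.13273219  0.05725341  0.        ] 1.4971419361006824
```

View pics/wrist4.png

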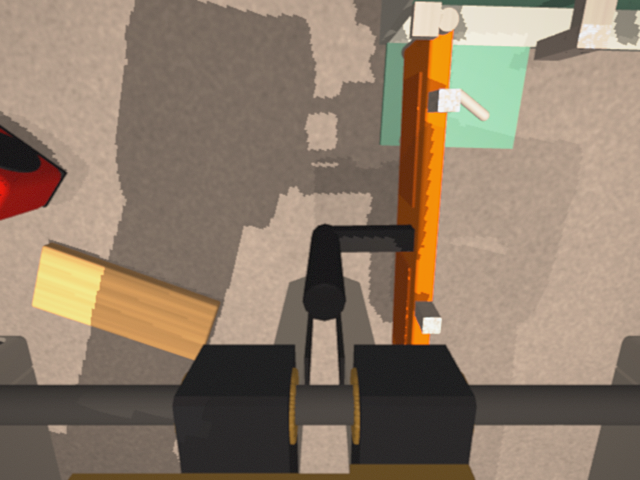

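The gate is about square, at around 1.5 rad. But the post at (323,300) has slipped to the far edge of the pads, and the opening is only 10 mm. I'll loosen slightly so the −y finger still holds the gate, move about 4 mm towards the post, and regrip.

Call:
play_rows:
  rows:
    - {"x": 0, "y": 0, "z": 0, "wx": 0, "wy": 0, "wz": 0}
    - {"x": 0, "y": 0, "z": 0, "wx": 0, "wy": 0, "wz": 0}
    - {"x": 0.005, "y": 0, "z": 0, "wx": 0, "wy": 0, "wz": 0}
    - {"x": 0.012, "y": 0, "z": 0, "wx": 0, "wy": 0, "wz": 0}
    - {"x": 0.012, "y": 0, "z": 0, "wx": 0, "wy": 0, "wz": 0}
  claw: -0.3

```text
time: 14.7
eef_pos: [0.4803, 0.1525, 0.1246]
orientation: [3.141, 0.0, 0.279]
ft_force: [-0.8, -3.0, 0.7]
width: 0.351
finger_force: 1.2
```

```bash
python3 - <<'E'
from h import *
import cv2
for c in ("side","wrist","scene"):
    p,_=r.read_camera(c); cv2.imwrite(f"pics/{c}5.png",p[:,:,::-1])
    print(c,[(np.round(x["at"],3).tolist(),round(x["conf"],2)) for x in r.mark_of("gate_handle",c)[:1]])
o=r.observe();print(o["eef_pos"],o["orientation"],o["ft_force"],o["width"],o["finger_force"],o["time"])
E
```

```text
side [([0.481, 0.146, 0.14], 0.84)]
wrist [([0.478, 0.144, 0.137], 0.95)]
scene [([0.478, 0.147, 0.144], 0.65)]
[0.48029519 0.1525679  0.12464053] [ 3.14121027e+00 -4.67404237e-04  2.78813094e-01] [-0.1665155  -3.08860207  0.41675177] 0.35432163303282116 1.4435871317982674 15.0
```

View pics/wrist5.png

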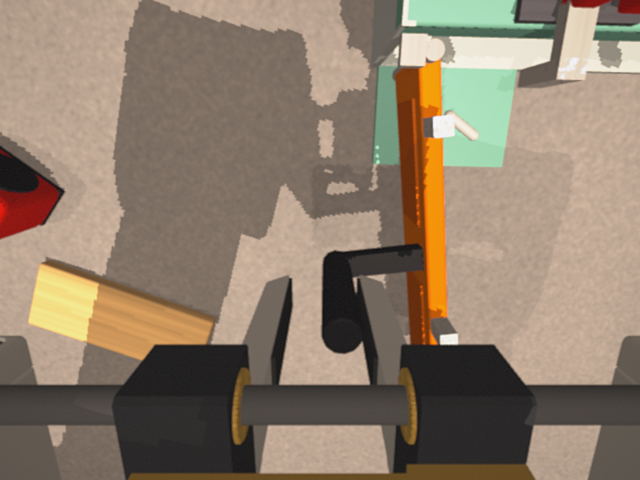

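The post at (343,335) now lies between the pads, resting on the right finger. Closing.

Call:
play_rows:
  rows:
    - {"x": 0, "y": 0, "z": 0, "wx": 0, "wy": 0, "wz": 0}
    - {"x": 0, "y": 0, "z": 0, "wx": 0, "wy": 0, "wz": 0}
    - {"x": 0, "y": 0, "z": 0, "wx": 0, "wy": 0, "wz": 0}
    - {"x": 0, "y": 0, "z": 0, "wx": 0, "wy": 0, "wz": 0}
    - {"x": 0, "y": 0, "z": 0, "wx": 0, "wy": 0, "wz": 0}
    - {"x": 0, "y": 0, "z": 0, "wx": 0, "wy": 0, "wz": 0}
  claw: -1
  grip_force: 25

```text
time: 15.6
eef_pos: [0.4817, 0.1525, 0.125]
orientation: [3.14, -0.004, 0.279]
ft_force: [5.1, -2.7, -2.6]
width: 0.185
finger_force: 25.0
```

Call:
play_rows:
  rows:
    - {"x": 0, "y": 0, "z": 0, "wx": 0, "wy": 0, "wz": 0}
    - {"x": 0, "y": 0, "z": 0, "wx": 0, "wy": 0, "wz": 0}
    - {"x": 0, "y": 0, "z": 0, "wx": 0, "wy": 0, "wz": 0}
    - {"x": 0, "y": 0, "z": 0, "wx": 0, "wy": 0, "wz": 0}
    - {"x": 0, "y": 0, "z": 0, "wx": 0, "wy": 0, "wz": 0}
    - {"x": 0, "y": 0, "z": 0, "wx": 0, "wy": 0, "wz": 0}
    - {"x": 0, "y": 0, "z": 0, "wx": 0, "wy": 0, "wz": 0}
    - {"x": 0, "y": 0, "z": 0, "wx": 0, "wy": 0, "wz": 0}

```text
time: 16.4
eef_pos: [0.4817, 0.1525, 0.125]
orientation: [3.14, -0.004, 0.279]
ft_force: [5.1, -3.7, -2.6]
width: 0.186
finger_force: 25.0
```

```bash
python3 - <<'E'
from h import *
for c in ("side","wrist","scene"):
    r.read_camera(c)
    print(c,[(n,np.round(x["at"],3).tolist(),round(x["conf"],2)) for n in ("gate_handle","red_squeeze","yellow_squeeze") for x in r.mark_of(n,c)[:1]])
o=r.observe();print(o["eef_pos"],o["orientation"],o["ft_force"],o["width"],o["finger_force"],o["time"])
for h in ([.6085,.1335],[.606,.133],[.611,.1335]):
    v=R.from_euler('z',-YAW).apply(np.r_[o["eef_pos"][:2]-h,0])
    print(v, (np.arctan2(-.115,-.06)-np.arctan2(v[1],v[0]))%(2*np.pi))
E
```

```text
side [('gate_handle', [0.484, 0.155, 0.139], 0.96), ('red_squeeze', [0.64, 0.076, 0.15], 0.59), ('yellow_squeeze', [0.677, -0.04, 0.145], 0.87)]
wrist [('gate_handle', [0.477, 0.152, 0.136], 0.67), ('yellow_squeeze', [0.453, 0.4, 0.003], 0.2)]
scene [('gate_handle', [0.481, 0.151, 0.142], 0.78), ('red_squeeze', [0.648, 0.073, 0.146], 0.79), ('yellow_squeeze', [0.676, -0.037, 0.15], 0.71)]
[0.48168511 0.15248998 0.12496668] [ 3.14022705 -0.00415956  0.27871777] [ 4.77899246 -3.90377978 -2.99991453] 0.1839647205933407 24.999161660671234 17.0
[-0.11703657  0.05239347  0.        ] 1.5108215968906276
[-0.11449421  0.05220276  0.        ] 1.5176936144914972
[-0.11944448  0.05306577  0.        ] 1.5079889151629242
```

The grip is stable on the full diameter (17.4 mm), the gate stands at about 1.51 rad and is still. Handing in.

```bash
python3 -c "
from workcell import r
print(r.sign_off())"
```

```text
the job is handed in; nothing more can be done
None
```

I squeezed the red catch, then the yellow one, and swung the gate past its click; at hand-in the arm was still gripping the handle with the gate still at about 1.51 rad (estimated from the tool position), and the sign-off returned no verdict.

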